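Sort the wire spools and chip carrier at the wire bonder

TASK

Tidy up beside the wire bonder: stand both gold spools in the yellow tray and both silver spools in the blue tray, sorting by metal whatever their size, and lay the green chip carrier in the white tray, chip side up. Everything must stand flat on its tray's floor; lower each one into the tray before letting go, never drop it, and leave the pen cup and the round tin where they are.

Things in the scene. Friction and masses are not known exactly. Their poses are not given: they have to be found in the camera images.
- gold_large: Large bonding-wire spool, gold-coloured end flanges and winding, small dark hub disc on top; a plain solid cylinder 44 mm in diameter and 36 mm tall, standing upright, about 90 g. Origin at the centre of its underside, z up along its axis.
- gold_small: Small bonding-wire spool, gold-coloured end flanges and winding, small dark hub disc on top; a plain solid cylinder 30 mm in diameter and 30 mm tall, standing upright, about 50 g. Origin at the centre of its underside, z up along its axis.
- silver_large: Large bonding-wire spool, silver-coloured end flanges and winding, small dark hub disc on top; a plain solid cylinder 44 mm in diameter and 36 mm tall, standing upright, about 70 g. Origin at the centre of its underside, z up along its axis.
- silver_small: Small bonding-wire spool, silver-coloured end flanges and winding, small dark hub disc on top; a plain solid cylinder 30 mm in diameter and 30 mm tall, standing upright, about 40 g. Origin at the centre of its underside, z up along its axis.
- chip_carrier: Green rectangular block with a white ceramic chip with gold lid on top (chip 3 mm high); block 34 mm (its x) by 60 mm (its y) by 24 mm tall, about 120 g, lying flat. Origin at the centre of its underside, z up.
- tray_yellow: Yellow open tray, fixed to the bench. Inside 66 mm (its x) by 130 mm (its y); outside 74 by 138 mm; floor 4 mm thick, so its inner floor is 4 mm above the bench; walls 4 mm thick, rim 14 mm above the bench. Origin at the centre of its underside, z up.
- tray_blue: Blue open tray, fixed to the bench. Inside 66 mm (its x) by 130 mm (its y); outside 74 by 138 mm; floor 4 mm thick, so its inner floor is 4 mm above the bench; walls 4 mm thick, rim 14 mm above the bench. Origin at the centre of its underside, z up.
- tray_white: White open tray, fixed to the bench. Inside 66 mm (its x) by 130 mm (its y); outside 74 by 138 mm; floor 4 mm thick, so its inner floor is 4 mm above the bench; walls 4 mm thick, rim 14 mm above the bench. Origin at the centre of its underside, z up.
- pen_cup: Bystander: steel cup 68 mm in diameter, 95 mm tall, with pens up to about 155 mm; stands loose at the robot's right edge of the work mat. Origin at the centre of its underside.
- tin: Bystander: round metal tin with lid, 58 mm in diameter, 50 mm tall; stands loose at the robot's left edge of the work mat. Origin at the centre of its underside.
There are look-alikes about, which are no part of the job. Leave any red look-alike of the silver_small alone.

How it is judged:
By the outcome, as a careful person would: the job done as asked, in the order asked, and still so for the second after the job is handed in, with the robot touching nothing.
It also fails if it takes over 102 s, if anything falls off the work surface, if the arm or the gripper's body presses on something with over 40 N, if the wrist force passes 120 N, or if a joint passes its speed limit or range.

ROBOT

A 7-joint arm with a two-finger parallel gripper is mounted at the origin on the work surface. World frame = base frame: x ahead of the robot, y to its left, z up, the work surface at z = 0. Lengths are in m, angles in rad, forces in N, time in s.
With the tool pointing down it reaches from about 0.4 to 0.925 m from the base axis. Payload 4.1 kg.
Tool frame: the origin (TCP) lies midway between the tips of the shut fingers; the grasp point (between the pads) lies 19 mm behind it; z points along the fingers, y is the line along which they close (so a half turn about z gives the same grasp; the last joint's range is limited). The gripper opens to 85 mm and grips with 20 to 120 N. Pads are 22 mm wide; open, the fingers measure 114 mm over their backs; the gripper's body (76 mm by 85 mm) begins 54 mm behind the grasp point. The pads swing forward as they close: fully open they stand 13 mm farther back than shut.
Start: joints at [1.215, 0.398, 0.045, 1.537, -0.019, 1.207, -0.051], TCP at [0.165, -0.629, 0.203] pointing down, gripper open.
Joint ranges: [-2.82, 2.82], [-0.49, 2.23], [-1.37, 1.46], [0, 2.46], [-1.36, 4.5], [0.23, 2], [-2.94, 2.94]. Speed limits (rad/s): [2.57, 2.57, 3.14, 3.14, 3.14, 3.14, 3.14].

INTERFACE

Orientations are given as [roll, pitch, yaw] about the fixed x, y, z axes, in that order (R = Rz(yaw) Ry(pitch) Rx(roll)).
In Python, from station import sense, imaging, ticket gives the robot as it stands.
- The arm moves only by the shell command python3 -m handwheel 'ROWS' [FORCE]. ROWS is JSON, a list that holds one entry, the list of rows, each a list of 7 numbers: the turn, a rotation vector about the tool's x, y, z in rad, then the shift along the tool's x, y, z in cm, then the closure, from 0 (fully open) to 1 (shut). A call has 1 to 12 rows; each row shifts and turns the commanded pose from where the row before left it, along the tool's axes as they then stand; what a row does not reach is not made up. A row lasts 1/8 s, in which the tool goes at most 62.5 mm and 10.7 degrees, less where a joint would pass 70% of its speed; a pose out of reach is approached as far as the arm can. A call with a gripper value outside its range is refused whole. The fingers move at their own pace and stop on an object; FORCE is the grip in N (left out, the last holds). Time passes only in rows, so rows that do not move let the fingers close. It gives the time, the measured TCP pose, the force, the opening and the grip force at its end, in the units of the state.
- sense(): the state, without advancing time (a new reading comes with each control period).
- imaging.grab_frame(name): name is "scene" or "top" or "wrist"; returns a dict with "image" (384x512x3 uint8, red, green, blue), "fx", "fy", "cx", "cy" (pixels), "position" and "rotation" of the camera in the world. Camera axes: x right, y up, looking along -z (the intrinsics and any distortion apply to the point x, -y, -z); pixel columns grow to the right and rows downward; lengths in m; the calibration is good to about 2 mm. A picture is of the moment at which its call begins. There is no depth.
- ticket.finish_job(): hands the job in; it is judged then, once.
The state is a dict: "clock": time; "joint_positions": joint angles; "qd": joint speeds; "effort": joint torques, N m; "tcp_pos": TCP position; "tool_rot": TCP orientation; "wrist_force": force on the tool from outside, world axes, zero at the start; "wrist_torque": the same for the moment, N m; "finger_gap": opening from 0.0 (shut) to 1.0 (fully open); "gripper_force": force on a finger pad.
Only numpy, scipy, OpenCV 4.12 (cv2) and the standard library are available. Lean on these libraries where they do the work, as an engineer would, in place of code of your own. Each camera call takes 0.05 s, during which the arm holds its last target. There are 200 camera calls.

## Working session

There is one attempt and no reset: what is moved stays moved. The work goes in short steps, Python scripts to look and compute and a shell command to move; the robot and the scene stay as the last step left them, time stands still between calls to the robot, and variables do not carry over. Pictures are saved under pics/ and viewed, at most 14 in all, crops included, and the job is handed in when it is done.

```bash
ls; mkdir -p pics; python3 - <<'E'
from station import sense, imaging
import cv2
for n in("top","scene"):
    f=imaging.grab_frame(n); cv2.imwrite(f"pics/{n}0.png",cv2.resize(f["image"][:,:,::-1],None,fx=1.5,fy=1.5))
    print({k:v for k,v in f.items() if k!="image"})
print(sense())
E
```

```text
pics
{'fx': 354.6319073994449, 'fy': 354.6319073994449, 'cx': 263.14587713634864, 'cy': 192.01926447133468, 'position': array([ 0.39212944, -0.02154524,  1.11855146]), 'rotation': array([ 0.11907382,  0.03693656, -1.57397137])}
{'fx': 461.0274841100243, 'fy': 461.0274841100243, 'cx': 255.57708607962772, 'cy': 190.63092687001213, 'position': array([0.98789654, 0.38416646, 1.0622378 ]), 'rotation': array([ 0.53535105, -0.00788923,  2.26211008])}
{'clock': 0.1, 'joint_positions': array([ 1.21497146,  0.3991343 ,  0.04504324,  1.53773697, -0.01870988,
        1.20693829, -0.05067688]), 'qd': array([ 0.00078534, -0.00122024, -0.0011124 , -0.00298715, -0.00178904,
        0.00054236, -0.00018341]), 'effort': array([ 3.67643806e-03, -4.76263154e+01,  1.37027711e+00, -2.54949546e+01,
        1.20181963e-02,  5.05385193e-03,  2.87782086e-06]), 'tcp_pos': array([ 0.16496788, -0.62807104,  0.20186462]), 'tool_rot': array([-3.13980129e+00,  1.17763051e-04,  2.56950518e-01]), 'wrist_force': array([-0.43908445,  0.43049587,  0.49931553]), 'wrist_torque': array([ 0.01961283,  0.08758338, -0.05729178]), 'gripper_force': 0.0, 'finger_gap': 0.9976675619038884}
```

View pics/top0.png

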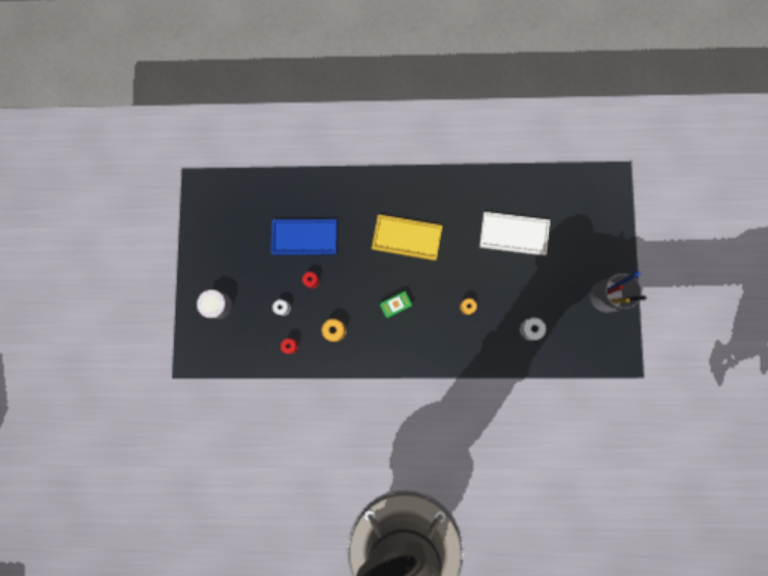

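View pics/scene0.png

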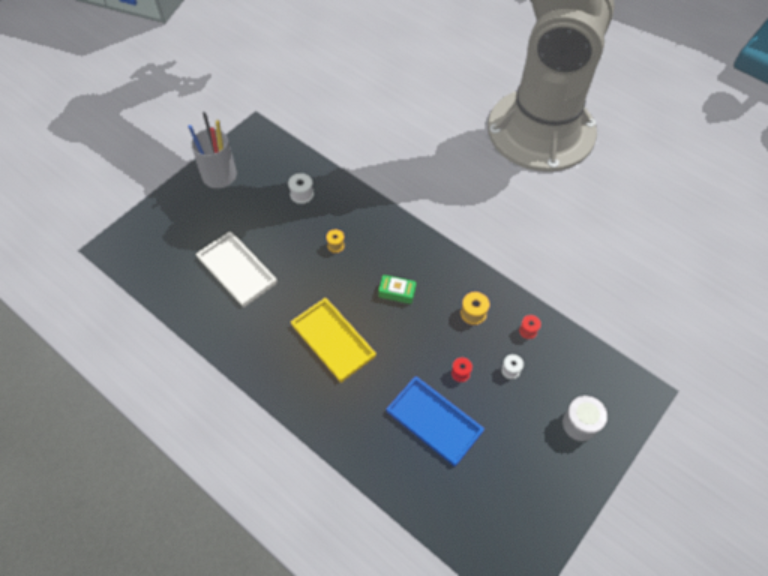

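Top view (1.5x): gold_large (333,330), gold_small (469,306), silver_large (534,328), silver_small (281,307) with red look-alikes at (310,279) and (288,346), the carrier at (396,304). Trays: blue (304,236), yellow (407,237), white (515,233).

```bash
cat > h.py <<'E'
import numpy as np, cv2
from scipy.spatial.transform import Rotation as R
from station import sense, imaging
def ray(f,uv,z):
    d=R.from_euler('xyz',f["rotation"]).apply([(uv[0]-f["cx"])/f["fx"],-(uv[1]-f["cy"])/f["fy"],-1])
    p=np.array(f["position"]); return p+d*(z-p[2])/d[2]
def proj(f,P):
    c=R.from_euler('xyz',f["rotation"]).inv().apply(np.array(P)-f["position"])
    return np.array([f["cx"]+f["fx"]*c[0]/-c[2], f["cy"]+f["fy"]*c[1]/c[2]])
E
cat > m.py <<'E'
from h import *
f=imaging.grab_frame("top"); im=f["image"]; hsv=cv2.cvtColor(im,cv2.COLOR_RGB2HSV)
H,S,V=[hsv[...,i].astype(int) for i in range(3)]
col={"yellow":(H>15)&(H<35)&(S>120)&(V>100),"blue":(H>100)&(H<130)&(S>120)&(V>60),"white":(S<60)&(V>110),"green":(H>45)&(H<80)&(S>90)&(V>60)}
things={"blue":("blue",304,236,.012),"yellow":("yellow",407,237,.012),"white":("white",515,233,.012),"carrier":("green",396,304,.024),
"gold_large":("yellow",333,330,.034),"gold_small":("yellow",469,306,.028),"silver_large":("white",534,328,.034),"silver_small":("white",281,307,.028)}
for n,(c,u,v,z) in things.items():
    u/=1.5;v/=1.5
    m=col[c].astype(np.uint8).copy(); w=np.zeros_like(m); cv2.circle(w,(int(u),int(v)),28 if n in("blue","yellow","white") else 14,1,-1)
    pts=np.argwhere((m&w)>0)[:,::-1]
    P=np.array([ray(f,p,z)[:2] for p in pts]).astype(np.float32)
    r=cv2.minAreaRect(P*1000)
    b=cv2.boxPoints(r); e=[b[1]-b[0],b[2]-b[1]]; L=max(e,key=np.linalg.norm)
    print(n,len(pts),"ctr",np.round(r[0],1),"mean",np.round(P.mean(0)*1000,1),"size",np.round(r[1],0),"longaxis deg",round(np.degrees(np.arctan2(L[1],L[0]))%180,1), "seed",np.round(ray(f,(u,v),z)[:2]*1000))
E
python3 m.py
python3 - <<'E'
from h import *
f=imaging.grab_frame("wrist"); print(f["position"],f["rotation"],f["fx"],sense()["tcp_pos"])
E
```

```text
blue 1068 ctr [637.8 214.3] mean [637.4 213.8] size [143.  75.] longaxis deg 89.4 seed [638. 212.]
yellow 1081 ctr [634.3  -5.6] mean [634.1  -5.9] size [141.  79.] longaxis deg 79.3 seed [633.  -7.]
white 1096 ctr [ 639.7 -233. ] mean [ 639.8 -233.1] size [141.  78.] longaxis deg 81.9 seed [ 639. -235.]
carrier 141 ctr [489.7  17.8] mean [490.1  17.4] size [36. 61.] longaxis deg 116.3 seed [490.  16.]
gold_large 184 ctr [436.7 144.7] mean [437.  144.8] size [49. 43.] longaxis deg 89.8 seed [437. 145.]
gold_small 95 ctr [ 484.6 -131.7] mean [ 484.9 -131.6] size [31. 31.] longaxis deg 179.6 seed [ 485. -134.]
silver_large 149 ctr [ 437.9 -262.7] mean [ 438.6 -262.4] size [42. 42.] longaxis deg 178.2 seed [ 439. -263.]
silver_small 95 ctr [484.  255.5] mean [484.6 255.8] size [36. 31.] longaxis deg 45.5 seed [485. 254.]
[ 0.22925244 -0.6121481   0.37257676] [-0.2651462   0.00171574 -1.31516331] 323.6375643382219 [ 0.16499935 -0.62832512  0.20219444]
```

```bash
cat > go.py <<'E'
import sys
from h import *
def go(x,y,z,yaw):
    s=sense(); r=R.from_euler('xyz',s["tool_rot"]); t=R.from_euler('xyz',[np.pi,0,np.radians(yaw)])
    print("t",round(s["clock"],2),"turn",np.round((r.inv()*t).as_rotvec(),3),"shift cm",np.round(t.inv().apply(np.array([x,y,z])-s["tcp_pos"])*100,2),"gap",round(s["finger_gap"]*85,1),"grip",round(s["gripper_force"],1),"q7",round(s["joint_positions"][6],2))
if __name__=="__main__": go(*map(float,sys.argv[1:]))
E
python3 -m handwheel '[[[0,0,0.148,0,0,0,0],[0,0,0.148,0,0,0,0],[0,0,0.148,0,0,0,0],[0,0,0,0,0,0,0]]]' 60; python3 go.py .485 -.1317 .10 -10.7
```

```text
clock: 0.7
tcp_pos: [0.1652, -0.6285, 0.2025]
tool_rot: [-3.141, 0.0, -0.185]
wrist_force: [0.6, 0.1, -0.1]
finger_gap: 1.0
gripper_force: 0.0
t 0.7 turn [-0.     0.     0.002] shift cm [ 22.2  -54.75  10.25] gap 85.0 grip 0.0 q7 -0.47
```

```bash
python3 -m handwheel '[[[0,0,0,2.02,-4.98,0.9,0],[0,0,0,2.02,-4.98,0.9,0],[0,0,0,2.02,-4.98,0.9,0],[0,0,0,2.02,-4.98,0.9,0],[0,0,0,2.02,-4.98,0.9,0],[0,0,0,2.02,-4.98,0.9,0],[0,0,0,2.02,-4.98,0.9,0],[0,0,0,2.02,-4.98,0.9,0],[0,0,0,2.02,-4.98,0.9,0],[0,0,0,2.02,-4.98,0.9,0],[0,0,0,2.02,-4.98,0.9,0],[0,0,0,0,0,0,0]]]'; python3 go.py .485 -.1317 .04 -10.7
python3 - <<'E'
from h import *
f=imaging.grab_frame("wrist"); im=f["image"][:,:,::-1].copy()
for n,p in {"gs":(.4848,-.1317,.03),"car":(.490,.0175,.027),"yel":(.6342,-.0058,.004)}.items():
    u=proj(f,p); print(n,u.round(1)); cv2.drawMarker(im,tuple(int(a) for a in u),(255,0,255),0,12,1)
cv2.imwrite("pics/w1.png",im)
E
```

```text
clock: 2.2
tcp_pos: [0.4873, -0.1267, 0.1035]
tool_rot: [-3.139, -0.0, -0.176]
wrist_force: [-0.5, -0.6, -0.1]
finger_gap: 0.999
gripper_force: 0.0
t 2.2 turn [-0.002 -0.     0.011] shift cm [-0.14  0.53  6.35] gap 84.9 grip 0.0 q7 -1.64
gs [263.4 191.6]
car [ 80.8 215.6]
yel [66.1 24.1]
```

View pics/w1.png

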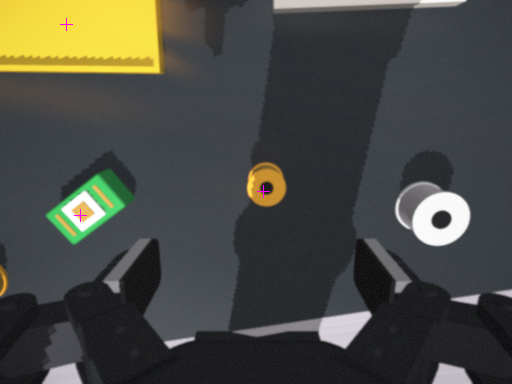

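Wrist view shows gold_small's hub at (266,187) (predicted 263,192) and the carrier chip at (83,210) (predicted 81,216): consistent offset of a few mm, so I shift picks ~2.5 mm in +x. Descending on gold_small.

```bash
python3 -m handwheel '[[[0,0,0.01,0.1,0.58,2,0],[0,0,0,0,0,2.7,0],[0,0,0,0,0,2.7,0],[0,0,0,0,0,2.5,0],[0,0,0,0,0,0,0],[0,0,0,0,0,0,1],[0,0,0,0,0,0,1],[0,0,0,0,0,0,1],[0,0,0,0,0,0,1],[0,0,0,0,0,0,1]]]' 60; python3 go.py .6305 -.037 .07 -10.7
```

```text
clock: 3.5
tcp_pos: [0.4854, -0.1377, 0.005]
tool_rot: [3.141, -0.0, -0.197]
wrist_force: [-0.3, -0.4, -0.6]
finger_gap: -0.003
gripper_force: 0.0
t 3.5 turn [ 0.   -0.   -0.01] shift cm [ 12.39 -12.59  -6.5 ] gap -0.3 grip 0.0 q7 -1.69
```

```bash
python3 - <<'E'
from h import *
f=imaging.grab_frame("wrist"); cv2.imwrite("pics/w2.png",f["image"][:,:,::-1]); print(f["position"],f["rotation"],proj(f,(.4848,-.1317,.03)),proj(f,(.4854,-.1377,.005)))
E
```

```text
[ 0.55039604 -0.15115776  0.17555012] [-2.64841055e-01  1.81890617e-05 -1.76902682e+00] [244.26273074 245.85574064] [256.15165881 223.82424763]
```

View pics/w2.png

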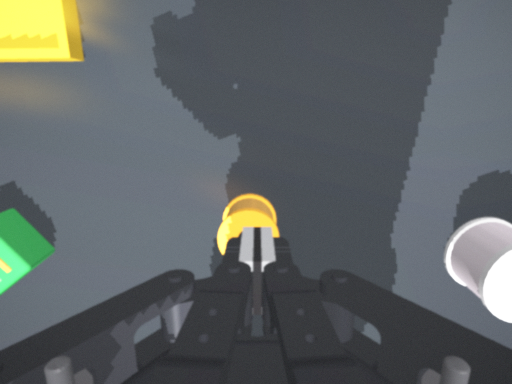

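```bash
python3 -m handwheel '[[[0,0,0,0,0,-1,1],[0,0,0,0,0,-3,1],[0,0,0,0,0,-4,1],[0,0,0,0,0,-4,0],[0,0,0,0,0,0,0],[0,0,0,0,0,0,0],[0,0,0,0,0,0,0]]]'; python3 - <<'E'
from h import *
f=imaging.grab_frame("wrist"); im=f["image"][:,:,::-1].copy(); u=proj(f,(.4848,-.1317,.03)); print(u,sense()["tcp_pos"])
cv2.drawMarker(im,tuple(int(a) for a in u),(255,0,255),0,12,1); cv2.imwrite("pics/w3.png",im)
E
```

```text
clock: 4.42
tcp_pos: [0.4841, -0.1375, 0.1236]
tool_rot: [-3.142, 0.003, -0.197]
wrist_force: [-0.1, 0.0, -0.1]
finger_gap: 0.847
gripper_force: 0.0
[249.54263837 183.51211852] [ 0.48424225 -0.13746776  0.12358289]
```

View pics/w3.png

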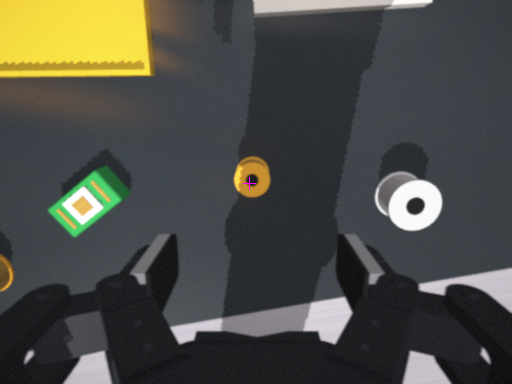

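The spool is still upright and unmoved (hub at (252,180)), so the fingers shut without touching it. I check where the shut fingertips really are against the reported TCP.

```bash
python3 -m handwheel '[[[0,0,0,0,0,0,1],[0,0,0,0,0,0,1],[0,0,0,0,0,0,1],[0,0,0,0,0,0,1],[0,0,0,0,0,0,1]]]'; python3 - <<'E'
from h import *
p=sense()["tcp_pos"]; out=[]
for n in("scene","top"):
    f=imaging.grab_frame(n); u=proj(f,p); s=proj(f,(.4848,-.1317,.03)); print(n,u,s)
    c=f["image"][int(u[1])-50:int(u[1])+50,int(u[0])-50:int(u[0])+50,::-1]; c=cv2.resize(c,(400,400),interpolation=cv2.INTER_CUBIC)
    for q,k in((u,(255,0,255)),(s,(255,255,0))):
        w=(q-np.floor(u)+50)*4; cv2.drawMarker(c,tuple(int(a) for a in w),k,0,14,1)
    out.append(c)
cv2.imwrite("pics/s4.png",np.hstack(out))
f=imaging.grab_frame("wrist")
for dx in(-.011,0,.011):
  for z in(0,.02,.04): print(dx,z,proj(f,p+[dx,0,z]).round())
E
```

```text
clock: 5.1
tcp_pos: [0.4853, -0.1377, 0.1248]
tool_rot: [3.142, -0.0, -0.197]
wrist_force: [0.5, -0.3, -0.4]
finger_gap: -0.003
gripper_force: 0.0
scene [220.60212292 135.08587252] [224.36287605 157.5201897 ]
top [317.60120431 200.81104981] [312.07188593 203.88697282]
-0.011 0 [260. 242.]
-0.011 0.02 [260. 258.]
-0.011 0.04 [261. 279.]
0 0 [256. 224.]
0 0.02 [256. 238.]
0 0.04 [256. 257.]
0.011 0 [252. 206.]
0.011 0.02 [252. 218.]
0.011 0.04 [251. 234.]
```

View pics/s4.png

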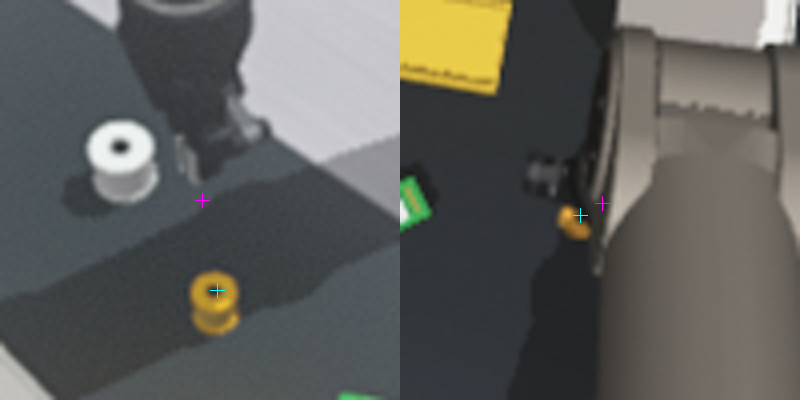

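The scene crop shows the real shut fingertips (195,180) sitting about 25 mm above the reported TCP (202,200). The wrist view agrees, and it explains the miss: they closed just over the 30 mm spool. I'll go lower, checking force.

```bash
python3 -m handwheel '[[[0,0,0,0.1,-0.5,0,0],[0,0,0,0,0,0,0],[0,0,0,0,0,1,0],[0,0,0,0,0,3.5,0],[0,0,0,0,0,4,0],[0,0,0,0,0,3,0],[0,0,0,0,0,1.5,0],[0,0,0,0,0,1,0],[0,0,0,0,0,0,0]]]'; python3 go.py .487 -.133 -.02 -10.7
```

```text
clock: 6.38
tcp_pos: [0.4873, -0.133, -0.0153]
tool_rot: [3.142, 0.0, -0.197]
wrist_force: [0.0, -0.5, 0.6]
finger_gap: 1.001
gripper_force: 0.0
t 6.38 turn [ 0.    0.   -0.01] shift cm [-0.03  0.    0.47] gap 85.1 grip 0.0 q7 -1.71
```

```bash
python3 -m handwheel '[[[0,0,0,0,0,0.4,0],[0,0,0,0,0,0,1],[0,0,0,0,0,0,1],[0,0,0,0,0,0,1],[0,0,0,0,0,0,1],[0,0,0,0,0,0,1]]]' 40; python3 - <<'E'
from h import *
f=imaging.grab_frame("wrist"); cv2.imwrite("pics/w5.png",f["image"][:,:,::-1])
E
```

```text
clock: 7.12
tcp_pos: [0.4876, -0.1331, -0.0188]
tool_rot: [3.141, -0.001, -0.197]
wrist_force: [-1.3, -0.0, 5.4]
finger_gap: 0.337
gripper_force: 39.4
```

View pics/w5.png

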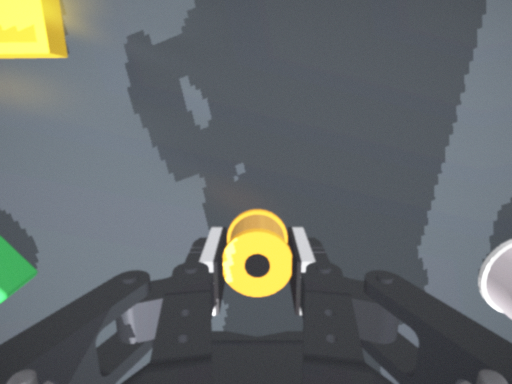

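Gripped well: spool centred between pads, hub at (257,265), gap 28.6 mm. With the spool standing on the bench the reading is −18.8 mm, so on the tray floor it should be about −15 mm.

```bash
python3 -m handwheel '[[[0,0,0,0,0,-1,1],[0,0,0,0,0,-3,1],[0,0,0,0,0,-3,1],[0,0,-0.01,4,-4,0,1],[0,0,0,4,-4.2,0,1],[0,0,0,4,-4.2,0,1],[0,0,0,0,0,0,1],[0,0,0,0,0,0,1]]]'; python3 go.py .6305 -.037 -.012 -10.7;  python3 - <<'E'
from h import *
f=imaging.grab_frame("wrist"); im=f["image"][:,:,::-1].copy()
c,s=.186,.983
for a in(-33,33):
  for b in(-65,65):
    for ox in (0,.0025):
      u=proj(f,(.6342+ox+(b*c-a*s)/1000*-1 if 0 else .6342+ox+(b*c+a*s)/1000,-.0058+(b*s-a*c)/1000,.004)); cv2.drawMarker(im,tuple(int(k) for k in u),(255,0,255) if ox==0 else (0,0,0),0,10,1)
cv2.imwrite("pics/w6.png",im)
E
```

```text
clock: 8.18
tcp_pos: [0.6276, -0.0344, 0.0504]
tool_rot: [3.141, 0.002, -0.187]
wrist_force: [0.1, -0.5, -0.3]
finger_gap: 0.332
gripper_force: 39.6
t 8.18 turn [ 0.001  0.002 -0.   ] shift cm [0.33 0.2  6.24] gap 28.2 grip 39.6 q7 -1.89
```

View pics/w6.png

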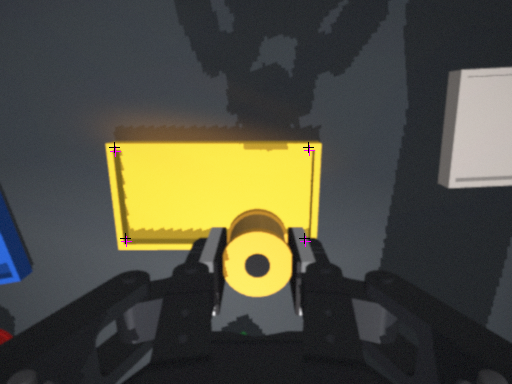

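```bash
python3 -m handwheel '[[[0,0,0,0.33,0.2,1,1],[0,0,0,0,0,2.5,1],[0,0,0,0,0,1.8,1],[0,0,0,0,0,0.7,1],[0,0,0,0,0,0.3,1],[0,0,0,0,0,0,1]]]'; python3 go.py .6305 -.037 -.015 -10.7
```

```text
clock: 8.98
tcp_pos: [0.6318, -0.0365, -0.0119]
tool_rot: [-3.142, -0.001, -0.187]
wrist_force: [1.1, -0.1, 0.1]
finger_gap: 0.334
gripper_force: 39.6
t 8.97 turn [-0.    -0.001 -0.   ] shift cm [-0.12  0.07  0.31] gap 28.4 grip 39.6 q7 -1.91
```

```bash
python3 -m handwheel '[[[0,0,0,0,0,0.2,1],[0,0,0,0,0,0.15,1],[0,0,0,0,0,0,1]]]'
```

```text
clock: 9.35
tcp_pos: [0.6319, -0.0365, -0.0147]
tool_rot: [3.141, -0.001, -0.187]
wrist_force: [-1.0, -0.4, 5.2]
finger_gap: 0.334
gripper_force: 40.1
```

```bash
python3 -m handwheel '[[[0,0,0,0,0,0,0.56],[0,0,0,0,0,0,0.56],[0,0,0,0,0,0,0.56],[0,0,0,0,0,-2,0.56],[0,0,0,0,0,-4,0.4],[0,0,0,0,0,-3,0],[0,0,0,0,0,0,0],[0,0,0,0,0,0,0]]]'; python3 go.py .4395 .144 .07 -10.7
```

```text
clock: 10.35
tcp_pos: [0.6312, -0.0366, 0.0746]
tool_rot: [3.141, -0.0, -0.187]
wrist_force: [-0.7, -1.5, 0.1]
finger_gap: 1.001
gripper_force: 0.0
t 10.35 turn [ 0. -0. -0.] shift cm [-22.18 -14.19   0.46] gap 85.1 grip 0.0 q7 -1.88
```

```bash
cat > hub.py <<'E'
import sys
from h import *
def hub(x,y,z):
    f=imaging.grab_frame("wrist"); u=proj(f,(x,y,z)); g=cv2.cvtColor(f["image"],cv2.COLOR_RGB2GRAY)
    n,l,st,c=cv2.connectedComponentsWithStats((g<70).astype(np.uint8))
    k=[i for i in range(1,n) if 25<st[i,4]<700 and np.hypot(*(c[i]-u))<35]
    for i in k: print("pred",u.round(1),"hub",c[i].round(1),"area",st[i,4],"world",ray(f,c[i],z)[:2].round(4))
if __name__=="__main__": hub(*map(float,sys.argv[1:]))
E
python3 -m handwheel '[[[0,0,0,-2,-1.3,0,0],[0,0,0,-4,-2.5,0,0],[0,0,0,-4.3,-2.8,0,0],[0,0,0,-4.3,-2.8,0,0],[0,0,0,-4.3,-2.8,0,0],[0,0,0,-3.3,-2,0,0],[0,0,0,0,0,0,0],[0,0,0,0,0,0,0]]]'; python3 go.py .4395 .144 .04 -10.7; python3 hub.py .437 .1447 .036
```

```text
clock: 11.35
tcp_pos: [0.4398, 0.1436, 0.0738]
tool_rot: [3.141, 0.0, -0.188]
wrist_force: [-0.1, -0.3, 0.4]
finger_gap: 0.999
gripper_force: 0.0
t 11.35 turn [ 0.001  0.    -0.001] shift cm [-0.03 -0.04  3.38] gap 84.9 grip 0.0 q7 -2.27
```

```bash
python3 -m handwheel '[[[0,0,0,0,0,2,0],[0,0,0,0,0,3,0],[0,0,0,0,0,2.6,0],[0,0,0,0,0,1.3,0],[0,0,0,0,0,0,0],[0,0,0,0,0,0,1],[0,0,0,0,0,0,1],[0,0,0,0,0,0,1],[0,0,0,0,0,0,1]]]' 60; python3 go.py .641 .0215 .06 -10.7;python3 - <<'E'
from h import *
f=imaging.grab_frame("wrist"); cv2.imwrite("pics/w7.png",f["image"][:,:,::-1])
E
```

```text
clock: 12.52
tcp_pos: [0.4407, 0.1446, -0.0135]
tool_rot: [-3.141, -0.002, -0.187]
wrist_force: [-1.2, -1.3, 5.0]
finger_gap: 0.492
gripper_force: 60.3
t 12.53 turn [-0.001 -0.002 -0.   ] shift cm [21.97  8.38 -7.35] gap 41.8 grip 60.3 q7 -2.36
```

View pics/w7.png

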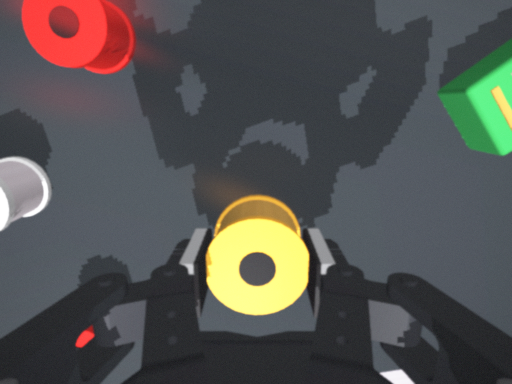

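gold_large gripped, hub at (257,268) centred; on the tray floor I expect a reading of about −9.5 mm.

```bash
python3 -m handwheel '[[[0,0,0,0,0,-1,1],[0,0,0,0,0,-3,1],[0,0,0,0,0,-3.4,1],[0,0,0,3,1.2,0,1],[0,0,0,4.5,1.7,0,1],[0,0,0,5,1.9,0,1],[0,0,0,5,1.9,0,1],[0,0,0,4.5,1.7,0,1],[0,0,0,0,0,1,1],[0,0,0,0,0,1.5,1]]]'; python3 go.py .641 .0215 -.0065 -10.7
```

```text
clock: 13.82
tcp_pos: [0.6397, 0.0215, 0.0341]
tool_rot: [-3.141, 0.0, -0.187]
wrist_force: [-0.7, -0.0, -1.4]
finger_gap: 0.497
gripper_force: 60.9
t 13.82 turn [-0.001  0.    -0.   ] shift cm [ 0.12 -0.03  4.06] gap 42.2 grip 60.9 q7 -2.0
```

```bash
python3 -m handwheel '[[[0,0,0,0,0,1.5,1],[0,0,0,0,0,1.3,1],[0,0,0,0,0,0.8,1],[0,0,0,0,0,0.2,1],[0,0,0,0,0,0,1]]]'
```

```text
clock: 14.45
tcp_pos: [0.6405, 0.0209, -0.0035]
tool_rot: [-3.142, -0.001, -0.187]
wrist_force: [0.2, -0.7, -0.8]
finger_gap: 0.496
gripper_force: 60.9
```

```bash
python3 -m handwheel '[[[0,0,0,0,0,0.4,1],[0,0,0,0,0,0.2,1],[0,0,0,0,0,0,1]]]'
```

```text
clock: 14.82
tcp_pos: [0.6404, 0.0208, -0.0094]
tool_rot: [3.141, -0.0, -0.187]
wrist_force: [-1.0, -0.5, 1.8]
finger_gap: 0.492
gripper_force: 61.1
```

```bash
python3 -m handwheel '[[[0,0,0,0,0,0.05,1],[0,0,0,0,0,0,0.41],[0,0,0,0,0,0,0.41],[0,0,0,0,0,0,0.41],[0,0,0,0,0,-2,0.41],[0,0,0,0,0,-4,0.41],[0,0,0,0,0,-3,0],[0,0,0,0,0,0,0],[0,0,0,0,0,0,0]]]'; python3 go.py .4865 .255 .08 -0.6
python3 - <<'E'
from h import *
f=imaging.grab_frame("wrist"); cv2.imwrite("pics/w8.png",f["image"][:,:,::-1])
E
```

```text
clock: 15.95
tcp_pos: [0.64, 0.0207, 0.0801]
tool_rot: [3.141, -0.0, -0.187]
wrist_force: [-0.8, -0.1, -1.2]
finger_gap: 0.999
gripper_force: 0.0
t 15.95 turn [ 0.    -0.    -0.177] shift cm [-1.559e+01 -2.326e+01  1.000e-02] gap 84.9 grip 0.0 q7 -1.98
```

View pics/w8.png

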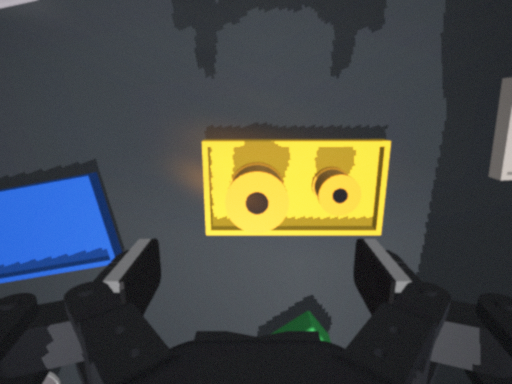

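Both gold spools stand in the yellow tray (hubs (257,203), (340,195)). Next silver_small.

```bash
python3 -m handwheel '[[[0,0,-0.088,0,0,0,0],[0,0,-0.088,0,0,0,0],[0,0,0,-2,-3,0,0],[0,0,0,-2.7,-4.1,0,0],[0,0,0,-2.8,-4.1,0,0],[0,0,0,-2.8,-4.1,0,0],[0,0,0,-2.7,-4.1,0,0],[0,0,0,-2.6,-3.9,0,0],[0,0,0,0,0,0,0],[0,0,0,0,0,0,0]]]'; python3 go.py .4865 .255 -.0175 -0.6; python3 hub.py .484 .2555 .03;python3 - <<'E'
from h import *
f=imaging.grab_frame("wrist"); u=proj(f,(.4845,.2557,.03)); print(u); g=cv2.cvtColor(f["image"],cv2.COLOR_RGB2GRAY)
m=(g>130).astype(np.uint8); n,l,st,c=cv2.connectedComponentsWithStats(m)
for i in range(1,n):
    if st[i,4]>150: print(st[i],c[i].round(1),ray(f,c[i],.03)[:2].round(4))
E
```

```text
clock: 17.25
tcp_pos: [0.4866, 0.2546, 0.079]
tool_rot: [3.14, 0.001, -0.011]
wrist_force: [0.5, -0.6, 0.2]
finger_gap: 1.0
gripper_force: 0.0
t 17.25 turn [ 0.002  0.001 -0.001] shift cm [-0.01 -0.04  9.65] gap 85.0 grip 0.0 q7 -2.3
[253.72411446 202.02496034]
[   0  154   91   88 6463] [ 43.6 196.5] [0.4907 0.4041]
[ 231  169   46   50 1663] [253.7 193.7] [0.4907 0.2556]
[366 239  45  54 550] [390.  265.9] [0.4327 0.1541]
[104 240  45  53 549] [123.7 265.9] [0.4357 0.3542]
[260 280  40  34 829] [278.9 297.1] [0.4072 0.2375]
[ 42 363  40  21 601] [ 63.  374.8] [0.3361 0.4169]
[432 363  40  21 608] [450.6 374.8] [0.3312 0.094 ]
```

```bash
python3 -m handwheel '[[[0,0,0,0.05,-0.06,2,0],[0,0,0,0,0,3.3,0],[0,0,0,0,0,2.8,0],[0,0,0,0,0,1.3,0],[0,0,0,0,0,0,0],[0,0,0,0,0,0,1],[0,0,0,0,0,0,1],[0,0,0,0,0,0,1],[0,0,0,0,0,0,1],[0,0,0,0,0,0,1]]]' 40; python3 go.py .6400 .185 .055 -0.6
```

```text
clock: 18.6
tcp_pos: [0.4879, 0.2565, -0.0133]
tool_rot: [-3.141, -0.001, -0.011]
wrist_force: [-0.2, -0.7, 6.0]
finger_gap: 0.33
gripper_force: 39.4
t 18.6 turn [-0.    -0.001 -0.001] shift cm [15.28  6.99 -6.83] gap 28.1 grip 39.4 q7 -2.37
```

```bash
python3 -m handwheel '[[[0,0,0,0,0,-1,1],[0,0,0,0,0,-3,1],[0,0,0,0,0,-3,1],[0,0,0,3,1.4,0,1],[0,0,0,4.1,2,0,1],[0,0,0,4.1,2,0,1],[0,0,0,4,2,0,1],[0,0,0,0,0,0,1],[0,0,0,0,0,0,1]]]'; python3 go.py .64 .182 -.0065 -0.6
python3 - <<'E'
from h import *
f=imaging.grab_frame("wrist"); im=f["image"][:,:,::-1].copy()
for a in(-.033,.033):
  for b in(-.065,.065):
    u=proj(f,(.64+a,.2135+b,.004)); cv2.drawMarker(im,tuple(int(k) for k in u),(255,0,255),0,10,1)
cv2.imwrite("pics/w9.png",im)
E
```

```text
clock: 19.73
tcp_pos: [0.6376, 0.181, 0.0556]
tool_rot: [-3.141, 0.001, -0.011]
wrist_force: [-0.4, -0.2, -0.9]
finger_gap: 0.332
gripper_force: 39.5
t 19.73 turn [-0.     0.001 -0.   ] shift cm [ 0.24 -0.11  6.21] gap 28.2 grip 39.5 q7 -2.1
```

View pics/w9.png

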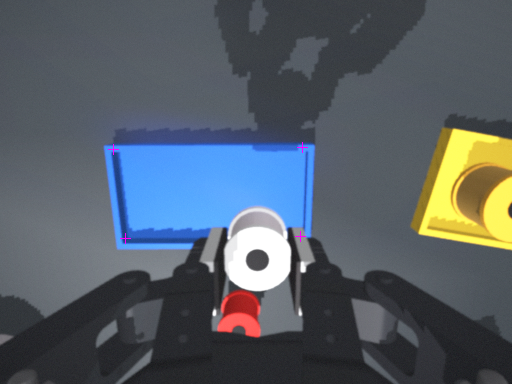

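```bash
python3 -m handwheel '[[[0,0,0,0.2,0,1,1],[0,0,0,0,0,2.5,1],[0,0,0,0,0,1.7,1],[0,0,0,0,0,0.6,1],[0,0,0,0,0,0.2,1],[0,0,0,0,0,0,1]]]'
```

```text
clock: 20.52
tcp_pos: [0.641, 0.1807, -0.0037]
tool_rot: [-3.141, -0.001, -0.011]
wrist_force: [-0.5, 0.6, -0.3]
finger_gap: 0.33
gripper_force: 39.5
```

```bash
python3 -m handwheel '[[[0,0,0,0,0,0.2,1],[0,0,0,0,0,0.2,1],[0,0,0,0,0,0,1]]]'
```

```text
clock: 20.9
tcp_pos: [0.6404, 0.1803, -0.0083]
tool_rot: [3.141, 0.0, -0.011]
wrist_force: [0.5, -0.2, -0.6]
finger_gap: 0.332
gripper_force: 39.5
```

```bash
python3 -m handwheel '[[[0,0,0,0,0,0.1,1],[0,0,0,0,0,0.1,1],[0,0,0,0,0,0,1]]]'
```

```text
clock: 21.28
tcp_pos: [0.6406, 0.1805, -0.0093]
tool_rot: [3.141, -0.0, -0.011]
wrist_force: [-1.8, -1.2, 5.4]
finger_gap: 0.334
gripper_force: 39.9
```

```bash
python3 -m handwheel '[[[0,0,0,0,0,0,0.56],[0,0,0,0,0,0,0.56],[0,0,0,0,0,0,0.56],[0,0,0,0,0,-2,0.56],[0,0,0,0,0,-4,0.56],[0,0,0,0,0,-3,0],[0,0,0,0,0,0,0]]]'; python3 go.py .4405 -.2635 .08 -0.6
```

```text
clock: 22.15
tcp_pos: [0.6433, 0.1816, 0.0845]
tool_rot: [-3.139, -0.008, -0.011]
wrist_force: [0.4, -0.4, 0.2]
finger_gap: 0.851
gripper_force: 0.0
t 22.15 turn [-0.002 -0.008 -0.001] shift cm [-19.82  44.72   0.45] gap 72.3 grip 0.0 q7 -2.09
```

```bash
python3 -m handwheel '[[[0,0,0,-1.3,3,0,0],[0,0,0,-2,4.4,0,0],[0,0,0,-2.1,4.6,0,0],[0,0,0,-2.1,4.7,0,0],[0,0,0,-2.1,4.7,0,0],[0,0,0,-2.1,4.7,0,0],[0,0,0,-2.1,4.7,0,0],[0,0,0,-2.1,4.6,0,0],[0,0,0,-2.1,4.6,0,0],[0,0,0,-2,4.4,0,0],[0,0,0,0,0,0,0],[0,0,0,0,0,0,0]]]'; python3 go.py .4405 -.2635 -.0125 -0.6;python3 - <<'E'
from h import *
f=imaging.grab_frame("wrist"); u=proj(f,(.438,-.2625,.036)); print(u); g=cv2.cvtColor(f["image"],cv2.COLOR_RGB2GRAY)
m=(g>130).astype(np.uint8); n,l,st,c=cv2.connectedComponentsWithStats(m)
for i in range(1,n):
    if st[i,4]>700: print(st[i],c[i].round(1),ray(f,c[i],.034)[:2].round(4))
E
```

```text
clock: 23.65
tcp_pos: [0.4357, -0.2607, 0.0797]
tool_rot: [-3.141, -0.0, -0.011]
wrist_force: [0.2, 0.2, -0.5]
finger_gap: 0.996
gripper_force: 0.0
t 23.65 turn [-0.001 -0.    -0.001] shift cm [0.49 0.28 9.22] gap 84.6 grip 0.0 q7 -1.2
[258.95288716 197.37938583]
[ 433  108   79   35 1397] [471.3 125.9] [ 0.4847 -0.4026]
[ 228  155   67   71 3340] [261.4 189.9] [ 0.4428 -0.2642]
[ 144  291  228   58 9553] [257.9 314.3] [ 0.3431 -0.2607]
```

```bash
python3 -m handwheel '[[[0,0,0,0.45,0.28,2,0],[0,0,0,0,0,3,0],[0,0,0,0,0,2.8,0],[0,0,0,0,0,1.3,0],[0,0,0,0,0,0,0],[0,0,0,0,0,0,1],[0,0,0,0,0,0,1],[0,0,0,0,0,0,1],[0,0,0,0,0,0,1]]]' 60; python3 go.py .6405 .239 .065 -0.6
```

```text
clock: 24.82
tcp_pos: [0.441, -0.2648, -0.0098]
tool_rot: [3.14, -0.002, -0.011]
wrist_force: [-0.6, 0.5, 6.0]
finger_gap: 0.491
gripper_force: 60.2
t 24.82 turn [ 0.001 -0.002 -0.001] shift cm [ 19.42 -50.58  -7.48] gap 41.7 grip 60.2 q7 -1.25
```

```bash
python3 -m handwheel '[[[0,0,0,0,0,-1,1],[0,0,0,0,0,-3,1],[0,0,0,0,0,-4,1],[0,0,0,1,-3,0,1],[0,0,0,1.8,-4.6,0,1],[0,0,0,1.9,-4.9,0,1],[0,0,0,1.9,-4.9,0,1],[0,0,0,1.9,-4.9,0,1],[0,0,0,1.9,-4.9,0,1],[0,0,0,1.9,-4.9,0,1],[0,0,0,1.9,-4.9,0,1],[0,0,0,1.8,-4.6,0,1]]]'; python3 -m handwheel '[[[0,0,0,1.8,-4.6,0,1],[0,0,0,1.2,-3,0,1],[0,0,0,0,0,0,1],[0,0,0,0,0,0,1]]]'; python3 go.py .6405 .239 -.0025 -0.6
```

```text
clock: 26.32
tcp_pos: [0.6052, 0.1517, 0.0695]
tool_rot: [3.142, -0.001, -0.011]
wrist_force: [0.0, -0.3, -0.7]
finger_gap: 0.488
gripper_force: 60.8
clock: 26.82
tcp_pos: [0.6353, 0.2243, 0.0688]
tool_rot: [3.14, 0.0, -0.012]
wrist_force: [-0.6, 0.0, -0.5]
finger_gap: 0.489
gripper_force: 60.9
t 26.82 turn [ 0.002  0.    -0.001] shift cm [ 0.5  -1.47  7.13] gap 41.6 grip 60.9 q7 -2.16
```

```bash
python3 -m handwheel '[[[0,0,0,0.45,-1.2,0.5,1],[0,0,0,0,0,2,1],[0,0,0,0,0,2.5,1],[0,0,0,0,0,1.2,1],[0,0,0,0,0,0.5,1],[0,0,0,0,0,0,1]]]'
```

```text
clock: 27.58
tcp_pos: [0.6402, 0.2376, 0.0017]
tool_rot: [3.142, -0.0, -0.011]
wrist_force: [-0.8, -0.3, -0.0]
finger_gap: 0.49
gripper_force: 60.9
```

```bash
python3 -m handwheel '[[[0,0,0,0,0,0.2,1],[0,0,0,0,0,0.15,1],[0,0,0,0,0,0,1]]]'
```

```text
clock: 27.95
tcp_pos: [0.6402, 0.2376, -0.0015]
tool_rot: [3.142, -0.0, -0.011]
wrist_force: [-0.2, 0.4, -1.0]
finger_gap: 0.488
gripper_force: 60.9
```

```bash
python3 -m handwheel '[[[0,0,0,0,0,0.2,1],[0,0,0,0,0,0.15,1],[0,0,0,0,0,0.1,1],[0,0,0,0,0,0,1]]]'
```

```text
clock: 28.45
tcp_pos: [0.64, 0.2376, -0.0057]
tool_rot: [3.141, 0.0, -0.011]
wrist_force: [-2.6, -0.7, 3.4]
finger_gap: 0.492
gripper_force: 61.3
```

Contact. Release, lift, and head for the carrier.

```bash
python3 -m handwheel '[[[0,0,0,0,0,0,0.42],[0,0,0,0,0,0,0.42],[0,0,0,0,0,0,0.42],[0,0,0,0,0,-2,0.42],[0,0,0,0,0,-4,0.42],[0,0,0,0,0,-3,0],[0,0,0,0,0,0,0],[0,0,0,0,0,0,0]]]'; python3 go.py .492 .017 .08 26.3
python3 - <<'E'
from h import *
f=imaging.grab_frame("wrist"); cv2.imwrite("pics/w10.png",f["image"][:,:,::-1])
E
```

```text
clock: 29.45
tcp_pos: [0.6399, 0.2374, 0.0839]
tool_rot: [3.141, -0.0, -0.011]
wrist_force: [-0.4, -0.8, -0.4]
finger_gap: 1.001
gripper_force: 0.0
t 29.45 turn [ 0.    0.   -0.47] shift cm [-23.03  13.21   0.39] gap 85.1 grip 0.0 q7 -2.17
```

View pics/w10.png

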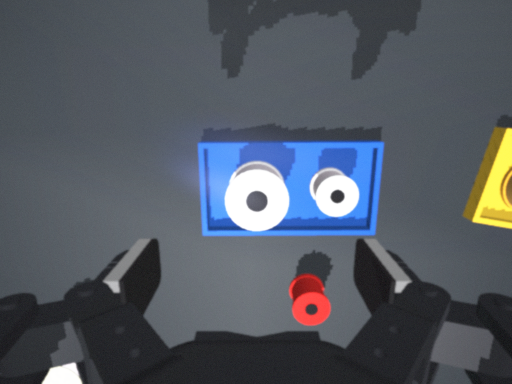

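Both silver spools stand in the blue tray. Next the carrier.

```bash
python3 -m handwheel '[[[0,0,-0.157,0,0,0,0],[0,0,-0.157,0,0,0,0],[0,0,-0.156,0,0,0,0],[0,0,0,-2.7,1.5,0,0],[0,0,0,-4,2.3,0,0],[0,0,0,-4.2,2.4,0,0],[0,0,0,-4.2,2.4,0,0],[0,0,0,-4.2,2.4,0,0],[0,0,0,-3.7,2.2,0,0],[0,0,0,0,0,0,0],[0,0,0,0,0,0,0]]]'; python3 go.py .492 .017 -.012 26.3;python3 - <<'E'
from h import *
f=imaging.grab_frame("wrist"); hsv=cv2.cvtColor(f["image"],cv2.COLOR_RGB2HSV)
for z,lo in((.024,110),(.024,150),(.024,180)):
    m=cv2.inRange(hsv,(45,90,lo),(80,255,255)); p=np.argwhere(m>0)[:,::-1]
    P=np.array([ray(f,q,z)[:2] for q in p]).astype(np.float32)*1000
    print(lo,len(p),cv2.minAreaRect(P))
E
```

```text
clock: 30.88
tcp_pos: [0.4924, 0.0179, 0.0834]
tool_rot: [-3.141, 0.0, 0.459]
wrist_force: [0.1, -0.1, 0.3]
finger_gap: 1.004
gripper_force: 0.0
t 30.88 turn [-0.001  0.    -0.   ] shift cm [-0.07  0.06  9.54] gap 85.3 grip 0.0 q7 -1.39
110 2422 ((494.76788330078125, 16.760160446166992), (37.54557418823242, 60.26023483276367), 26.236934661865234)
150 1995 ((493.1355895996094, 15.900785446166992), (33.85365295410156, 59.63498306274414), 26.240680694580078)
180 1877 ((493.08514404296875, 16.063589096069336), (32.31394958496094, 58.91914749145508), 26.23841667175293)
```

```bash
python3 -m handwheel '[[[0,0,0,-0.05,0.12,2,0],[0,0,0,0,0,3,0],[0,0,0,0,0,3,0],[0,0,0,0,0,1.5,0],[0,0,0,0,0,0.5,0],[0,0,0,0,0,0,0],[0,0,0,0,0,0,1],[0,0,0,0,0,0,1],[0,0,0,0,0,0,1],[0,0,0,0,0,0,1]]]' 60; python3 go.py .641 -.2355 .06 -8
python3 - <<'E'
from h import *
f=imaging.grab_frame("wrist"); cv2.imwrite("pics/w11.png",f["image"][:,:,::-1])
E
```

```text
clock: 32.17
tcp_pos: [0.4934, 0.0162, -0.0147]
tool_rot: [3.14, -0.002, 0.459]
wrist_force: [-2.0, 0.2, 7.5]
finger_gap: 0.682
gripper_force: 63.4
t 32.17 turn [ 0.001 -0.002  0.598] shift cm [18.11 22.87 -7.47] gap 58.0 grip 63.4 q7 -1.49
```

View pics/w11.png

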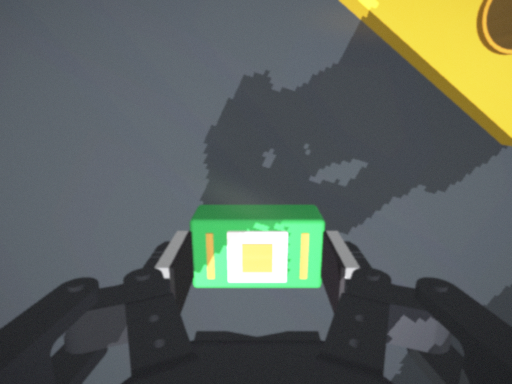

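Carrier gripped squarely by its ends, chip centred at (257,258). Carry to the white tray.

```bash
python3 -m handwheel '[[[0,0,0,0,0,-1,1],[0,0,0,0,0,-3,1],[0,0,0,0,0,-3.5,1],[0,0,0.15,0,0,0,1],[0,0,0.15,0,0,0,1],[0,0,0.15,0,0,0,1],[0,0,0.148,0,0,0,1]]]' 80;  python3 -m handwheel '[[[0,0,0,2.2,2.8,0,1],[0,0,0,2.7,3.4,0,1],[0,0,0,2.8,3.6,0,1],[0,0,0,2.8,3.6,0,1],[0,0,0,2.8,3.6,0,1],[0,0,0,2.6,3.3,0,1],[0,0,0,2.2,2.6,0,1],[0,0,0,0,0,0,1],[0,0,0,0,0,0,1]]]'; python3 go.py .641 -.2355 -.0075 -8
```

```text
clock: 33.1
tcp_pos: [0.4923, 0.016, 0.0593]
tool_rot: [3.142, -0.0, -0.144]
wrist_force: [0.5, 1.0, -0.9]
finger_gap: 0.667
gripper_force: 85.6
clock: 34.22
tcp_pos: [0.6393, -0.2346, 0.0587]
tool_rot: [-3.14, 0.001, -0.139]
wrist_force: [0.3, 0.2, -1.4]
finger_gap: 0.667
gripper_force: 85.6
t 34.23 turn [-0.001  0.001  0.001] shift cm [0.18 0.06 6.62] gap 56.7 grip 85.6 q7 -1.55
```

```bash
python3 -m handwheel '[[[0,0,0,0.15,0,1,1],[0,0,0,0,0,2.5,1],[0,0,0,0,0,1.8,1],[0,0,0,0,0,0.9,1],[0,0,0,0,0,0.3,1],[0,0,0,0,0,0,1]]]'; python3 -m handwheel '[[[0,0,0,0,0,0.2,1],[0,0,0,0,0,0.1,1],[0,0,0,0,0,0,1]]]'
```

```text
clock: 34.98
tcp_pos: [0.6419, -0.236, -0.0058]
tool_rot: [3.141, -0.001, -0.139]
wrist_force: [0.1, 0.3, -1.4]
finger_gap: 0.669
gripper_force: 85.6
clock: 35.35
tcp_pos: [0.6415, -0.2361, -0.0091]
tool_rot: [3.141, -0.0, -0.139]
wrist_force: [0.4, 0.2, -1.4]
finger_gap: 0.666
gripper_force: 85.6
```

```bash
python3 -m handwheel '[[[0,0,0,0,0,0.15,1],[0,0,0,0,0,0.1,1],[0,0,0,0,0,0,1]]]'
```

```text
clock: 35.72
tcp_pos: [0.6417, -0.2361, -0.0104]
tool_rot: [3.141, -0.0, -0.139]
wrist_force: [-2.4, 0.7, 6.0]
finger_gap: 0.667
gripper_force: 86.4
```

```bash
python3 -m handwheel '[[[0,0,0,0,0,0,0.15],[0,0,0,0,0,0,0.15],[0,0,0,0,0,0,0.15],[0,0,0,0,0,-2,0.15],[0,0,0,0,0,-4,0.15],[0,0,0,0,0,-4,0],[0,0,0,-4,0,0,0],[0,0,0,-5,0,0,0],[0,0,0,-5,0,0,0],[0,0,0,0,0,0,0],[0,0,0,0,0,0,0]]]'; python3 - <<'E'
from h import *
a=imaging.grab_frame("top")["image"]; b=imaging.grab_frame("scene")["image"]
a=cv2.resize(a[90:270,100:460],(400,200)); a=cv2.resize(imaging.grab_frame("top")["image"][90:270,100:460],(720,360),interpolation=3)
w=cv2.resize(imaging.grab_frame("wrist")["image"],(320,240)); s=cv2.resize(b[60:330,40:440],(356,240))
o=np.zeros((600,720,3),np.uint8); o[:360]=a; o[360:,:320]=w; o[360:,330:686]=s
cv2.imwrite("pics/end.png",o[:,:,::-1])
E
```

```text
clock: 37.1
tcp_pos: [0.5043, -0.217, 0.0899]
tool_rot: [3.141, -0.003, -0.139]
wrist_force: [0.7, 0.2, 0.5]
finger_gap: 0.997
gripper_force: 0.0
```

View pics/end.png

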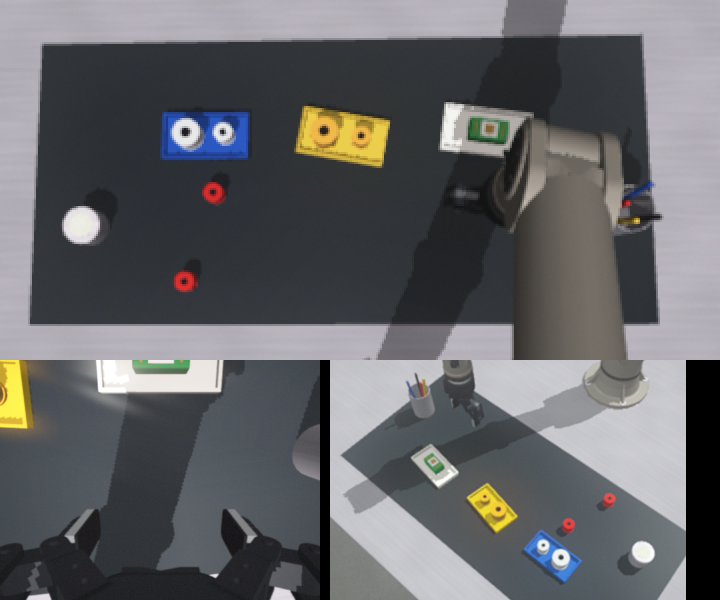

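The final views show every item flat in its tray, and the tin, cup and red look-alikes where they were. Handing in.

```bash
python3 -c "
from station import ticket; print(ticket.finish_job())"
```

```text
the job is handed in; nothing more can be done
None
```

The job is handed in after about 37 s of robot time: both gold spools stand in the yellow tray, both silver spools in the blue tray and the carrier lies chip up in the white tray, and in the final pictures the pen cup, tin and red look-alikes looked unmoved.

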